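Turn the upside-down tumbler mouth-up onto its coaster

ROBOT

A 6-joint arm with a two-finger parallel gripper is mounted at the origin on the work surface. World frame = base frame: x ahead of the robot, y to its left, z up, the work surface at z = 0. Lengths are in mm, angles in rad, forces in N, time in s.
With the tool pointing down it reaches from about 325 to 750 mm from the base axis. Payload 7.6 kg.
Tool frame: the origin (TCP) lies where the fingers leave the gripper's body, on its centre line; the fingertips stand ahead of it and the grasp point (between the pads) lies 54 mm ahead of it (bot.nose_length is the z of the fingertips in the tool frame, in mm); z points along the fingers, y is the line along which they close (so a half turn about z gives the same grasp; the last joint's range is limited). The gripper opens to 85 mm and grips with 20 to 120 N. Pads are 22 mm wide; open, the fingers measure 114 mm over their backs; the gripper's body (76 mm by 85 mm) begins 54 mm behind the grasp point. The pads swing forward as they close: fully open they stand 13 mm farther back than shut.
Start: joints at [-1.249, 0.052, 1.401, -0, 1.689, -0.07], TCP at [200.496, -485.222, 303.923] pointing down, gripper open.
Joint ranges: [-2.9, 2.9], [-0.91, 2.17], [0.12, 2.37], [-1.06, 4.2], [0.26, 2.73], [-2.93, 2.93]. Speed limits (rad/s): [2.57, 2.57, 3.01, 3.14, 3.14, 3.14].

INTERFACE

Orientations are given as [roll, pitch, yaw] about the fixed x, y, z axes, in that order (R = Rz(yaw) Ry(pitch) Rx(roll)).
In Python, from station import bot gives the robot as it stands. The module is installed in compiled form; this text tells all that it offers.
- The arm moves only by the shell command python3 -m inch 'ROWS' [FORCE]. ROWS is JSON, a list of rows, each a list of 3 entries, a list of its own where there are three numbers: the shift along the tool's x, y, z normalised to -1 to 1, where 1 is 0.02 m, then the turn, a rotation vector about the tool's x, y, z normalised to -1 to 1, where 1 is 0.08 rad, then the gripper command: -1 is fully open, 1 is shut, values between are in proportion. In form: [[[x, y, z], [rx, ry, rz], claw], ...]. A call has 1 to 5 rows; each row shifts and turns the commanded pose from where the row before left it, along the tool's axes as they then stand; what a row does not reach is not made up. A row lasts 1/8 s, in which the tool goes at most 62.5 mm and 10.7 degrees, less where a joint would pass 70% of its speed; a pose out of reach is approached as far as the arm can. A call with a number of a shift or a turn outside -1 to 1 is refused whole. A call with a gripper value outside its range is refused whole. The fingers move at their own pace and stop on an object; FORCE is the grip in N (left out, the last holds). Time passes only in rows, so rows that do not move let the fingers close. It gives the time, the measured TCP pose, the force, the opening and the grip force at its end, in the units of the state.
- bot.get_state(): the state, without advancing time (a new reading comes with each control period).
- bot.camera(name): name is "scene" or "side" or "wrist"; returns the picture (384x512x3 uint8, red, green, blue); there is no depth.
- bot.camera_model(name): a dict with "intrinsics" (3x3 intrinsics, pixels), "view" (4x4, takes a point from world to camera coordinates). Camera axes: x right, y down, z forward; pixel columns grow to the right and rows downward; lengths in mm; the calibration is good to about 2 mm. A picture is of the moment at which its call begins: read the wrist's pose just before it. camera_model takes no time and is no camera call; for the wrist camera it gives the pose at the moment of the call.
- bot.hand_in(): hands the job in; it is judged then, once.
Trained networks look in the newest picture that a camera, given by its name, has taken for a name from the list of things; names that differ only in an ending like _2 or _b are one class to them, and where a whole thing is asked for, a point or a joint stands for the part that bears it (a point fixed in the world has none). Each returns a list of dicts, best first, with "conf" (0 to 1); they miss things now and then, are a little off and sometimes report something else, mostly with a low value. They report only what shows in the picture. A call takes as long as a camera call.
- bot.outline_of(thing, camera): "pixels" (384x512 bool, what is visible of it).
- bot.tip_of(thing, camera): "centre" ([x, y, z] in mm, in world coordinates, good to about 4 mm: a listed point, or the origin of a listed thing).
The state is a dict: "clock": time; "joint_pos": joint angles; "joint_vel": joint speeds; "effort": joint torques, N m; "position": TCP position; "orientation": TCP orientation; "ft_force": force on the tool from outside, world axes, zero at the start; "torque": the same for the moment, N m; "grip_width": finger opening in mm; "grip_force": force on a finger pad.
Only numpy, scipy, OpenCV 4.12 (cv2) and the standard library are available. Lean on these libraries where they do the work, as an engineer would, in place of code of your own. Each camera call takes 0.05 s, during which the arm holds its last target. There are 200 camera calls.

TASK

A guest is coming to this restaurant table: turn the faceted tumbler that stands upside down the right way up (tipping it over onto its side on the table first is fine, it is tough plastic) and stand it, mouth up, wholly on the round coaster. Leave it standing still there, and do not shift or knock over the other tumbler, the mug, the cheese shaker, the sauce bottle or the plate.

Things in the scene. Friction and masses are not known exactly. Their poses are not given: they have to be found in the camera images.
- tumbler: The octagonal off-white melamine tumbler that stands upside down: straight, 66 mm across flats, 95 mm long, wall 4 mm, base 6 mm, about 0.14 kg. Origin: centre of the open mouth, in the rim plane. z: along its axis from mouth to closed base (up at the start, down once mouth-up). x: normal of one flat face; the other normals follow every 45 degrees round z; faces 27 mm wide.
- tumbler_base (a point): Centre of the outside of that tumbler's closed base, 95 mm from the origin along its z axis; axes as the tumbler's.
- coaster: Fixed round dark wooden coaster with a cork face, 140 mm in diameter, 8 mm thick; origin at the centre of its underside on the table.
- coaster_top (a point): Centre of the coaster's upper face, 8 mm above the table.
- other_tumbler: Another tumbler of the same shape and size that already stands mouth-up; a bystander. Origin at the centre of its underside, z up.
- mug: White mug, 82 mm across, 80 mm high, with a handle on its +y side, mouth-up; a bystander. Origin at the centre of its underside.
- shaker: Jar-shaped pale yellow cheese shaker with a steel cap, 52 mm across, 105 mm high; a bystander. Origin at the centre of its underside.
- sauce: Dark brown sauce bottle with a red cap, 54 mm across, 160 mm high; a bystander. Origin at the centre of its underside.
- plate: White plate, 230 mm across, 22 mm high; a bystander. Origin at the centre of its underside.

How it is judged:
By the outcome, as a careful person would: the job done as asked, in the order asked, and still so for the second after the job is handed in, with the robot touching nothing.
It also fails if it takes over 61 s, if anything falls off the work surface, if the arm or the gripper's body presses on something with over 40 N, if the wrist force passes 120 N, or if a joint passes its speed limit or range.

## Working session

There is one attempt and no reset: what is moved stays moved. The work goes in short steps, Python scripts to look and compute and a shell command to move; the robot and the scene stay as the last step left them, time stands still between calls to the robot, and variables do not carry over. Pictures are saved under pics/ and viewed, at most 10 in all, crops included, and the job is handed in when it is done.

```bash
mkdir -p pics
cat > h.py <<'E'
from station import bot
import numpy as np, cv2
def snap(cam,name):
    im=bot.camera(cam); cv2.imwrite(f'pics/{name}.png',im[:,:,::-1]); return im
def proj(cam,p):
    m=bot.camera_model(cam);K=np.array(m['intrinsics']);V=np.array(m['view'])
    c=V[:3,:3]@np.array(p,float)+V[:3,3]; q=K@c; return q[:2]/q[2]
def ray(cam,uv,z):
    m=bot.camera_model(cam);K=np.array(m['intrinsics']);V=np.array(m['view'])
    d=V[:3,:3].T@np.linalg.inv(K)@np.array([uv[0],uv[1],1.]); o=-V[:3,:3].T@V[:3,3]
    return o+d*(z-o[2])/d[2]
E
python3 - <<'E'
from h import *
a=snap('scene','s1');b=snap('side','s2')
for c in('scene','side'):
  for t in['tumbler','tumbler_base','coaster','coaster_top','other_tumbler','mug','shaker','sauce','plate']:
    print(c,t,[(np.round(d['centre']).tolist(),round(d['conf'],2)) for d in bot.tip_of(t,c)[:3]])
cv2.imwrite('pics/both.png',cv2.resize(np.vstack([a,b]),(450*512//384//1*1,600*1))[:,:,::-1] if 0 else cv2.resize(np.hstack([a,b]),(800,300))[:,:,::-1])
s=bot.get_state();print(s['clock'],s['position'],s['orientation'],bot.nose_length)
E
```

```text
scene tumbler [([520.0, 214.0, 3.0], 0.81)]
scene tumbler_base [([522.0, 214.0, 93.0], 0.7)]
scene coaster [([524.0, -168.0, -0.0], 0.95)]
scene coaster_top [([525.0, -162.0, 12.0], 0.62)]
scene other_tumbler [([714.0, -13.0, 1.0], 0.68)]
scene mug [([694.0, 334.0, 0.0], 0.82)]
scene shaker [([749.0, -157.0, 2.0], 0.86)]
scene sauce [([678.0, -334.0, 1.0], 0.86)]
scene plate [([381.0, -436.0, 7.0], 0.74)]
side tumbler [([518.0, 217.0, 4.0], 0.56), ([524.0, 212.0, 96.0], 0.3)]
side tumbler_base [([524.0, 212.0, 96.0], 0.85), ([388.0, -439.0, -4.0], 0.75)]
side coaster [([529.0, -163.0, -6.0], 0.95)]
side coaster_top [([530.0, -164.0, 6.0], 0.74)]
side other_tumbler [([712.0, -15.0, 5.0], 0.75)]
side mug [([693.0, 335.0, 2.0], 0.84)]
side shaker [([750.0, -158.0, 4.0], 0.85)]
side sauce [([686.0, -334.0, -1.0], 0.93)]
side plate [([386.0, -441.0, -2.0], 0.61), ([527.0, -163.0, -2.0], 0.44), ([531.0, -169.0, 4.0], 0.37)]
1.0 [ 200.49532731 -485.21630489  303.91706497] [3.14151340e+00 2.52584777e-06 3.91814169e-01] 72.6
```

View pics/s1.png

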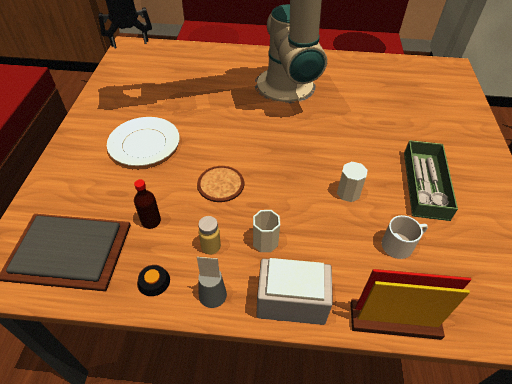

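View pics/s2.png

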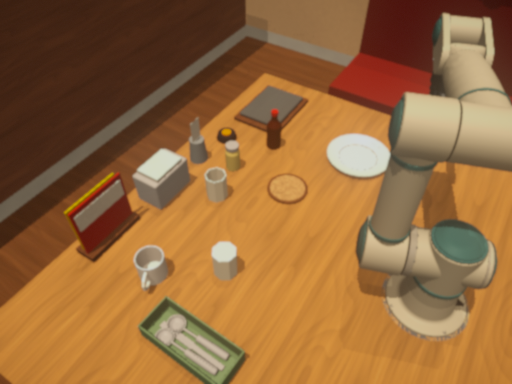

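The upside-down tumbler is at scene pixel (353,181) and the coaster at (221,183). The networks put them near (521,214) and (527,-165), and the two cameras agree. Next I'll move above the tumbler and look for its facet yaw with the wrist camera.

```bash
cat >> h.py <<'E'
from scipy.spatial.transform import Rotation as Ro
from scipy.linalg import logm,expm
def cur():
    s=bot.get_state();T=np.eye(4);T[:3,:3]=Ro.from_euler('xyz',s['orientation']).as_matrix();T[:3,3]=s['position'];return T
def pose(p,R):
    T=np.eye(4);T[:3,:3]=R;T[:3,3]=p;return T
def plan(T1,n=None,T0=None):
    T0=cur() if T0 is None else T0
    L=np.real(logm(np.linalg.inv(T0)@T1))
    def st(n):
        S=np.real(expm(L/n));return S[:3,3]/20,Ro.from_matrix(S[:3,:3]).as_rotvec()/.08
    if n is None:
        n=1
        while max(np.linalg.norm(st(n)[0]),np.linalg.norm(st(n)[1]))>.99:n+=1
    a,b=st(n);print('rows',n,a.round(3).tolist(),b.round(3).tolist());return T1
E
python3 - <<'E'
from h import *
m=bot.camera_model('wrist');V=np.array(m['view']);T=cur()
C=np.linalg.inv(V);print((np.linalg.inv(T)@C).round(3));print(np.array(m['intrinsics']).round(1))
R=Ro.from_euler('xyz',[np.pi,0,1.96]).as_matrix()
cT=np.linalg.inv(T)@C
# put camera optical axis at tumbler top centre from TCP z 280
z=290
ax=R@cT[:3,2];o=R@cT[:3,3]
k=(95-z-o[2])/ax[2];p=np.array([521,214,95])-o-ax*k;print(p)
plan(pose([p[0],p[1],z],R))
E
```

```text
[[ -0.     -0.959  -0.285  71.304]
 [  1.     -0.     -0.      0.124]
 [  0.     -0.285   0.959 -69.406]
 [  0.      0.      0.      1.   ]]
[[339.2   0.  255.6]
 [  0.  339.2 194.5]
 [  0.    0.    1. ]]
[518.17407    220.69086582 290.        ]
rows 44 [0.977, 0.01, 0.016] [0.0, 0.0, -0.446]
```

```bash
python3 -m inch '[[[0.977,0.01,0.016],[0,0,-0.446],-1],[[0.977,0.01,0.016],[0,0,-0.446],-1],[[0.977,0.01,0.016],[0,0,-0.446],-1],[[0.977,0.01,0.016],[0,0,-0.446],-1],[[0.977,0.01,0.016],[0,0,-0.446],-1]]' 40 
python3 -m inch '[[[0.977,0.01,0.016],[0,0,-0.446],-1],[[0.977,0.01,0.016],[0,0,-0.446],-1],[[0.977,0.01,0.016],[0,0,-0.446],-1],[[0.977,0.01,0.016],[0,0,-0.446],-1],[[0.977,0.01,0.016],[0,0,-0.446],-1]]'
python3 -c "from station import bot;print(bot.get_state())"
```

```text
clock: 1.62
position: [289.6, -441.7, 302.3]
orientation: [3.141, 0.0, 0.573]
ft_force: [0.4, 0.3, 0.1]
grip_width: 85.5
grip_force: 0.0
clock: 2.25
position: [368.0, -384.1, 300.7]
orientation: [3.142, 0.0, 0.751]
ft_force: [-0.5, 1.0, 0.7]
grip_width: 85.4
grip_force: 0.0
{'clock': 2.25, 'joint_pos': array([-8.76213809e-01,  7.26196568e-02,  1.38583480e+00, -2.67806218e-05,
        1.68311062e+00, -5.63724187e-02]), 'joint_vel': array([ 0.29467196,  0.01912867, -0.0166676 ,  0.00054914, -0.00246092,
        0.00694148]), 'effort': array([-1.51010212e+00, -3.91448593e+01, -3.59298992e+01, -1.23846862e-04,
        2.27008288e-02, -1.20427116e-02]), 'position': array([ 367.97925376, -384.07319827,  300.66807876]), 'orientation': array([3.14156662e+00, 2.81233348e-05, 7.50951934e-01]), 'ft_force': array([-0.53116999,  1.02741424,  0.6542331 ]), 'torque': array([-0.06750073,  0.02205065, -0.00511362]), 'grip_force': 0.0, 'grip_width': 85.40419605677327}
```

Moving well and tracking accurately; I'll run the rest (34 rows) and look.

```bash
python3 -m inch '[[[0.977,0.01,0.016],[0,0,-0.446],-1],[[0.977,0.01,0.016],[0,0,-0.446],-1],[[0.977,0.01,0.016],[0,0,-0.446],-1],[[0.977,0.01,0.016],[0,0,-0.446],-1],[[0.977,0.01,0.016],[0,0,-0.446],-1]]' >/dev/null
python3 -m inch '[[[0.977,0.01,0.016],[0,0,-0.446],-1],[[0.977,0.01,0.016],[0,0,-0.446],-1],[[0.977,0.01,0.016],[0,0,-0.446],-1],[[0.977,0.01,0.016],[0,0,-0.446],-1],[[0.977,0.01,0.016],[0,0,-0.446],-1]]' >/dev/null
python3 -m inch '[[[0.977,0.01,0.016],[0,0,-0.446],-1],[[0.977,0.01,0.016],[0,0,-0.446],-1],[[0.977,0.01,0.016],[0,0,-0.446],-1],[[0.977,0.01,0.016],[0,0,-0.446],-1],[[0.977,0.01,0.016],[0,0,-0.446],-1]]' >/dev/null
python3 -m inch '[[[0.977,0.01,0.016],[0,0,-0.446],-1],[[0.977,0.01,0.016],[0,0,-0.446],-1],[[0.977,0.01,0.016],[0,0,-0.446],-1],[[0.977,0.01,0.016],[0,0,-0.446],-1],[[0.977,0.01,0.016],[0,0,-0.446],-1]]' >/dev/null
python3 -m inch '[[[0.977,0.01,0.016],[0,0,-0.446],-1],[[0.977,0.01,0.016],[0,0,-0.446],-1],[[0.977,0.01,0.016],[0,0,-0.446],-1],[[0.977,0.01,0.016],[0,0,-0.446],-1],[[0.977,0.01,0.016],[0,0,-0.446],-1]]' >/dev/null
python3 -m inch '[[[0.977,0.01,0.016],[0,0,-0.446],-1],[[0.977,0.01,0.016],[0,0,-0.446],-1],[[0.977,0.01,0.016],[0,0,-0.446],-1],[[0.977,0.01,0.016],[0,0,-0.446],-1],[[0.977,0.01,0.016],[0,0,-0.446],-1]]' >/dev/null
python3 -m inch '[[[0.977,0.01,0.016],[0,0,-0.446],-1],[[0.977,0.01,0.016],[0,0,-0.446],-1],[[0.977,0.01,0.016],[0,0,-0.446],-1],[[0.977,0.01,0.016],[0,0,-0.446],-1],[[0,0,0],[0,0,0],-1]]'
python3 - <<'E'
from h import *
im=snap('wrist','w1')
for t in('tumbler','tumbler_base'):print(t,[(np.round(d['centre']).tolist(),round(d['conf'],2)) for d in bot.tip_of(t,'wrist')[:2]])
E
```

```text
clock: 6.62
position: [517.1, 222.3, 289.8]
orientation: [-3.141, 0.0, 1.964]
ft_force: [0.1, 0.0, -0.1]
grip_width: 85.3
grip_force: 0.0
tumbler [([523.0, 216.0, 5.0], 0.72)]
tumbler_base [([520.0, 210.0, 94.0], 0.85)]
```

View pics/w1.png

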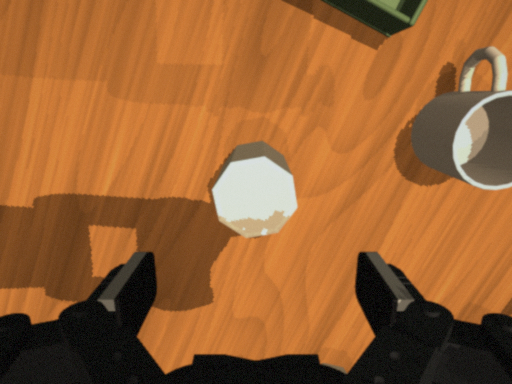

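The tumbler's top octagon is centred near pixel (255,195) in the wrist view. The mug is at the right, about (470,140), and the tray is at the top, about (370,10). Next I'll fit the octagon.

Run:
```python
from h import *
from scipy.optimize import minimize
im=cv2.imread('pics/w1.png')
o=bot.outline_of('tumbler','wrist')[0];print(o['conf'],o['pixels'].sum())
g=im.min(axis=2)
k=cv2.dilate(o['pixels'].astype(np.uint8),np.ones((5,5)))
m=((g>130)&(k>0)).astype(np.uint8)
c=max(cv2.findContours(m,0,2)[0],key=cv2.contourArea);h=cv2.convexHull(c)[:,0]
f=np.zeros_like(m);cv2.fillPoly(f,[h.astype(np.int32)],1)
P=np.array([ray('wrist',(u,v),95)[:2] for v,u in np.argwhere(f)])
print(len(P),P.mean(0),P.min(0),P.max(0))
G=np.array([ray('wrist',(u,v),95)[:2] for v in range(130,260) for u in range(190,320)]);F=np.array([f[v,u] for v in range(130,260) for u in range(190,320)])
def ins(c,y):
    a=y+np.arange(8)*np.pi/4;return ((G-c)@np.array([np.cos(a),np.sin(a)])).max(1)<33
best=min(((ins(np.array([P.mean(0)[0]+dx,P.mean(0)[1]+dy]),np.radians(y))!=F).sum(),y,dx,dy) for y in np.arange(0,45,1.5) for dx in(-2,0,2) for dy in(-2,0,2))
print(best)
for y in np.arange(0,45,5):print(y,(ins(P.mean(0),np.radians(y))!=F).sum())
```

```text
0.81 6054Traceback (most recent call last):
  File "<stdin>", line 10, in <module>
  File "h.py", line 9, in ray
    m=bot.camera_model(cam);K=np.array(m['intrinsics']);V=np.array(m['view'])
ValueError: time passes only in moves, steps and waits
```

```bash
cat >> h.py <<'E'
_c={}
def cm(cam):
    if cam not in _c:_c[cam]=bot.camera_model(cam)
    return np.array(_c[cam]['intrinsics']),np.array(_c[cam]['view'])
def ray(cam,uv,z):
    K,V=cm(cam);d=V[:3,:3].T@np.linalg.inv(K)@np.array([uv[0],uv[1],1.]); o=-V[:3,:3].T@V[:3,3]
    return o+d*(z-o[2])/d[2]
def octfit(m,z,cen=None):
    c=max(cv2.findContours(m,0,2)[0],key=cv2.contourArea);h=cv2.convexHull(c)[:,0]
    f=np.zeros_like(m);cv2.fillPoly(f,[h.astype(np.int32)],1)
    x,y,w,hh=cv2.boundingRect(h)
    px=[(u,v) for v in range(y-8,y+hh+8) for u in range(x-8,x+w+8)]
    G=np.array([ray('wrist',q,z)[:2] for q in px]);F=np.array([f[v,u] for u,v in px])>0
    M=G[F].mean(0);print(F.sum(),M,G[F].min(0),G[F].max(0))
    def cost(dx,dy,yd):
        a=np.radians(yd)+np.arange(8)*np.pi/4
        return ((((G-M-[dx,dy])@np.array([np.cos(a),np.sin(a)])).max(1)<33)!=F).sum()
    b=min((cost(dx,dy,yd),yd,dx,dy) for yd in np.arange(0,45,1.5) for dx in(-2,0,2) for dy in(-2,0,2))
    print(b,[int(cost(b[2],b[3],yd)) for yd in range(0,45,5)]);return M+[b[2],b[3]],b[1]
E
python3 - <<'E'
from h import *
im=cv2.imread('pics/w1.png');o=bot.outline_of('tumbler','wrist')[0]
k=cv2.dilate(o['pixels'].astype(np.uint8),np.ones((5,5)))
print(octfit(((im.min(axis=2)>130)&(k>0)).astype(np.uint8),95),bot.get_state()['clock'])
E
```

```text
5241 [519.16223112 212.6222528 ] [484.53078993 177.49635914] [554.70566923 246.32447675]
(np.int64(206), np.float64(31.5), 0, 0) [363, 405, 420, 402, 344, 259, 208, 211, 280]
(array([519.16223112, 212.6222528 ]), np.float64(31.5)) 6.875
```

```bash
cat >> h.py <<'E'
def tool(psi,delta): return (Ro.from_euler('xyz',[np.pi,0,np.radians(psi)])*Ro.from_euler('y',np.radians(delta))).as_matrix()
def tcp(g,R,back=47): return pose(np.array(g)-back*R[:,2],R)
E
python3 - <<'E'
from h import *
R=tool(121.5,45);g=[519.2,212.6,72]
A=tcp(g,R,127);print(A[:3,3]);plan(A);plan(tcp(g,R),T0=A)
E
```

```text
[566.12170934 136.03072945 161.80256121]
rows 11 [-0.633, 0.037, 0.401] [0.071, 0.891, -0.172]
rows 5 [-0.0, -0.0, 0.8] [0.0, -0.0, 0.0]
```

```bash
python3 -m inch '[[[-0.633,0.037,0.401],[0.071,0.891,-0.172],-1],[[-0.633,0.037,0.401],[0.071,0.891,-0.172],-1],[[-0.633,0.037,0.401],[0.071,0.891,-0.172],-1],[[-0.633,0.037,0.401],[0.071,0.891,-0.172],-1],[[-0.633,0.037,0.401],[0.071,0.891,-0.172],-1]]'
python3 -m inch '[[[-0.633,0.037,0.401],[0.071,0.891,-0.172],-1],[[-0.633,0.037,0.401],[0.071,0.891,-0.172],-1],[[-0.633,0.037,0.401],[0.071,0.891,-0.172],-1],[[-0.633,0.037,0.401],[0.071,0.891,-0.172],-1],[[-0.633,0.037,0.401],[0.071,0.891,-0.172],-1]]' >/dev/null
python3 -m inch '[[[-0.633,0.037,0.401],[0.071,0.891,-0.172],-1],[[0,0,0],[0,0,0],-1]]'
python3 - <<'E'
from h import *
print(bot.get_state()['joint_pos'])
R=tool(121.5,45);g=[519.2,212.6,72]
plan(tcp(g,R),n=6)
snap('wrist','w2')
print([(np.round(d['centre']).tolist(),round(d['conf'],2)) for d in bot.tip_of('tumbler_base','wrist')[:2]])
E
```

```text
clock: 7.5
position: [544.1, 169.6, 241.2]
orientation: [-3.125, -0.359, 2.028]
ft_force: [-0.1, 0.0, 0.5]
grip_width: 85.9
grip_force: 0.0
clock: 8.38
position: [565.7, 135.5, 159.7]
orientation: [-3.137, -0.787, 2.116]
ft_force: [-0.5, 0.8, 0.2]
grip_width: 85.4
grip_force: 0.0
[-0.04151589  0.52762131  1.24803544  0.65044741  1.81740933 -0.57403086]
rows 6 [0.013, 0.006, 0.655] [-0.003, -0.003, -0.007]
[([517.0, 214.0, 92.0], 0.6)]
```

View pics/w2.png

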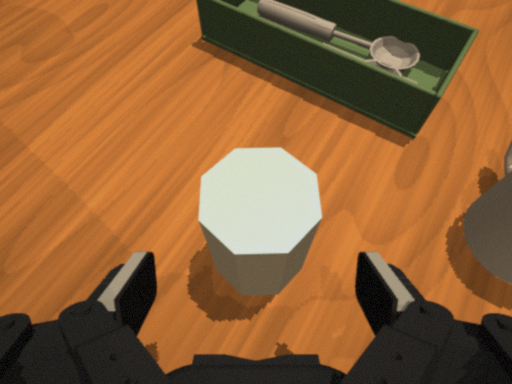

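The tumbler is centred between the fingers (top octagon at pixel (261,200), finger midline about 257), and its flats are parallel to the pads. I'll go in and close.

```bash
python3 -m inch '[[[0.01,0.006,0.655],[0,0,0],-1],[[0.01,0.006,0.655],[0,0,0],-1],[[0.01,0.006,0.655],[0,0,0],-1],[[0.01,0.006,0.655],[0,0,0],-1],[[0.01,0.006,0.655],[0,0,0],-1]]' 40
python3 -m inch '[[[0.01,0.006,0.655],[0,0,0],-1],[[0,0,0],[0,0,0],1],[[0,0,0],[0,0,0],1],[[0,0,0],[0,0,0],1],[[0,0,0],[0,0,0],1]]'
python3 -m inch '[[[0,0,0],[0,0,0],1],[[0,0,0],[0,0,0],1]]'
python3 - <<'E'
from h import *
T=cur();R=T[:3,:3]
g=T[:3,3]+47*R[:,2];print('g',g)
A=pose(T[:3,3]+[0,0,50],R);print('lift',(R.T@[0,0,50]/20).round(3))
# lay at mid spot, psi 110
for c,psi in(([535,60],100),([530,120],110),([525,100],121.5)):
  for d in(-45,):
    R2=tool(psi,d);B=tcp([c[0],c[1],33+30],R2);plan(B,T0=A);print(B[:3,3])
E
```

```text
clock: 9.1
position: [541.3, 177.8, 115.4]
orientation: [3.142, -0.786, 2.122]
ft_force: [1.2, -0.7, -0.7]
grip_width: 85.2
grip_force: 0.0
clock: 9.72
position: [537.2, 184.9, 107.1]
orientation: [3.141, -0.785, 2.121]
ft_force: [-0.2, -1.3, 0.5]
grip_width: 65.8
grip_force: 44.9
clock: 9.98
position: [537.0, 185.1, 107.0]
orientation: [3.141, -0.786, 2.121]
ft_force: [-0.3, -0.5, -1.6]
grip_width: 65.4
grip_force: 44.9
g [519.64132307 213.42584975  73.78176734]
lift [ 1.768e+00  1.000e-03 -1.767e+00]
rows 21 [-0.227, -0.082, 0.157] [0.0, -0.923, 0.248]
[529.22897321  92.7291193   96.23401872]
rows 20 [-0.069, -0.07, 0.168] [0.0, -0.978, 0.14]
[518.63329616 151.22976215  96.23401872]
rows 20 [-0.098, -0.137, 0.165] [0.0, -0.982, 0.0]
[507.63527292 128.33665918  96.23401872]
```

```bash
python3 -m inch '[[[0.619,0,-0.619],[0,0,0],1],[[0.619,0,-0.619],[0,0,0],1],[[0.619,0,-0.619],[0,0,0],1],[[0.619,0,-0.619],[0,0,0],1]]'
python3 - <<'E'
from h import *
T=cur()
up=T[:3,:3].T@[0,0,1] # tumbler base axis in tool frame
B=plan(tcp([530,120,70],tool(110,-45)),T0=T)
L=np.real(logm(np.linalg.inv(T)@B));lo=[]
for k in np.linspace(0,1,21):
    P=T@expm(L*k);P=P.real;g=P[:3,3]+47*P[:3,2];a=P[:3,:3]@up
    lo.append(round(g[2]-74*a[2]-36*np.sqrt(max(0,1-a[2]**2))))
print(lo,bot.get_state()['grip_width'])
E
```

```text
clock: 10.48
position: [537.1, 185.1, 178.9]
orientation: [3.14, -0.785, 2.123]
ft_force: [0.3, 0.3, -1.2]
grip_width: 65.6
grip_force: 44.9
rows 20 [-0.07, -0.068, 0.21] [0.001, -0.978, 0.14]
[72, 63, 54, 46, 39, 32, 27, 22, 18, 14, 12, 10, 9, 9, 10, 12, 15, 19, 23, 28, 34] 65.60606551212673
```

```bash
python3 -m inch '[[[-0.07,-0.068,0.21],[0,-0.978,0.14],1],[[-0.07,-0.068,0.21],[0,-0.978,0.14],1],[[-0.07,-0.068,0.21],[0,-0.978,0.14],1],[[-0.07,-0.068,0.21],[0,-0.978,0.14],1],[[-0.07,-0.068,0.21],[0,-0.978,0.14],1]]'
python3 -m inch '[[[-0.07,-0.068,0.21],[0,-0.978,0.14],1],[[-0.07,-0.068,0.21],[0,-0.978,0.14],1],[[-0.07,-0.068,0.21],[0,-0.978,0.14],1],[[-0.07,-0.068,0.21],[0,-0.978,0.14],1],[[-0.07,-0.068,0.21],[0,-0.978,0.14],1]]'
python3 -m inch '[[[-0.07,-0.068,0.21],[0,-0.978,0.14],1],[[-0.07,-0.068,0.21],[0,-0.978,0.14],1],[[-0.07,-0.068,0.21],[0,-0.978,0.14],1],[[-0.07,-0.068,0.21],[0,-0.978,0.14],1],[[-0.07,-0.068,0.21],[0,-0.978,0.14],1]]'
python3 -m inch '[[[-0.07,-0.068,0.21],[0,-0.978,0.14],1],[[-0.07,-0.068,0.21],[0,-0.978,0.14],1],[[-0.07,-0.068,0.21],[0,-0.978,0.14],1],[[-0.07,-0.068,0.21],[0,-0.978,0.14],1],[[-0.07,-0.068,0.21],[0,-0.978,0.14],1]]'
python3 -m inch '[[[0,0,0],[0,0,0],1]]'
python3 - <<'E'
from h import *
print(bot.get_state()['joint_pos'])
plan(tcp([530,120,34.5],tool(110,-45)),n=5)
snap('scene','s3')
E
```

```text
clock: 11.1
position: [527.5, 187.3, 157.1]
orientation: [-3.109, -0.391, 2.062]
ft_force: [0.0, -0.3, -1.3]
grip_width: 65.7
grip_force: 44.9
clock: 11.72
position: [521.6, 182.2, 135.4]
orientation: [-3.101, 0.002, 2.019]
ft_force: [0.5, -0.0, -1.4]
grip_width: 65.5
grip_force: 44.9
clock: 12.35
position: [518.9, 169.8, 116.1]
orientation: [-3.11, 0.395, 1.977]
ft_force: [0.4, 0.6, -1.3]
grip_width: 65.7
grip_force: 44.9
clock: 12.98
position: [518.5, 151.6, 102.0]
orientation: [3.139, 0.787, 1.916]
ft_force: [-0.6, 1.0, -1.5]
grip_width: 65.7
grip_force: 44.9
clock: 13.1
position: [518.0, 151.7, 101.0]
orientation: [-3.141, 0.784, 1.92]
ft_force: [-0.5, 0.6, -0.8]
grip_width: 65.7
grip_force: 44.9
[ 0.48697429  0.37806393  1.58125555 -0.79017049  1.39229647  0.37182821]
rows 5 [0.23, 0.004, 0.24] [-0.002, -0.004, 0.0]
```

View pics/s3.png

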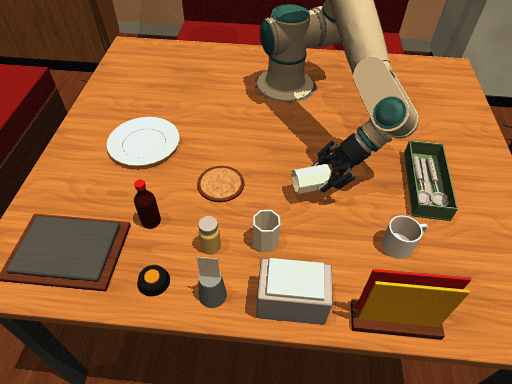

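The tumbler is now horizontal in the gripper around pixel (312,179), mouth toward the coaster. I'll lower it until it touches.

```bash
python3 -m inch '[[[0.23,0,0.24],[0,0,0],1],[[0.23,0,0.24],[0,0,0],1],[[0.23,0,0.24],[0,0,0],1],[[0.23,0,0.24],[0,0,0],1],[[0.12,0,0.12],[0,0,0],1]]'
python3 -m inch '[[[0.06,0,0.06],[0,0,0],1],[[0,0,0],[0,0,0],1]]'
```

```text
clock: 13.78
position: [518.5, 150.8, 70.6]
orientation: [-3.141, 0.785, 1.92]
ft_force: [0.0, -0.2, -1.3]
grip_width: 65.8
grip_force: 44.9
clock: 14.02
position: [518.6, 150.9, 69.6]
orientation: [3.141, 0.785, 1.919]
ft_force: [0.0, -0.1, -1.8]
grip_width: 65.5
grip_force: 44.9
```

```bash
python3 -m inch '[[[0.07,0,0.07],[0,0,0],1],[[0,0,0],[0,0,0],1]]'
python3 -m inch '[[[0.07,0,0.07],[0,0,0],1],[[0,0,0],[0,0,0],1]]'
```

```text
clock: 14.28
position: [518.6, 150.9, 67.5]
orientation: [3.141, 0.785, 1.919]
ft_force: [-0.7, 0.0, -1.2]
grip_width: 65.8
grip_force: 44.9
clock: 14.52
position: [518.8, 151.0, 66.1]
orientation: [3.14, 0.785, 1.919]
ft_force: [0.0, 0.7, 4.4]
grip_width: 65.5
grip_force: 45.1
```

```bash
python3 -m inch '[[[0,0,0],[0,0,0],0],[[0,0,0],[0,0,0],-1],[[0,0,0],[0,0,0],-1],[[0,0,-0.5],[0,0,0],-1],[[0,0,-1],[0,0,0],-1]]'
python3 -m inch '[[[0,0,-1],[0,0,0],-1],[[0,0,-1],[0,0,0],-1],[[0,0,-1],[0,0,0],-1],[[0,0,-1],[0,0,0],-1],[[0,0,-0.5],[0,0,0],-1]]'
python3 - <<'E'
from h import *
t=np.array([np.cos(np.radians(110)),np.sin(np.radians(110)),0])
T=pose([518.8,151,66.1],tool(110,-45));g=T[:3,3]+47*T[:3,2];print('g',g,'mouth',g-74*t)
G=g-48*t;G[2]=34;print('G',G)  # 26 from mouth
R=tool(110,45);A=tcp(G,R,137);print(A[:3,3]);plan(A)
E
```

```text
clock: 15.15
position: [510.9, 171.1, 87.1]
orientation: [-3.14, 0.785, 1.92]
ft_force: [1.2, 0.1, 0.1]
grip_width: 85.3
grip_force: 0.0
clock: 15.78
position: [489.5, 231.7, 151.7]
orientation: [3.139, 0.784, 1.919]
ft_force: [0.7, -0.3, 0.7]
grip_width: 85.3
grip_force: 0.0
g [530.16670384 119.77023785  32.86598128] mouth [555.47619445  50.23298392  32.86598128]
G [546.58367072  74.66499206  34.        ]
[579.71640321 -16.36644229 130.87362902]
rows 20 [-0.73, -0.0, 0.086] [0.001, 0.981, 0.0]
```

```bash
python3 -m inch '[[[-0.73,0,0.086],[0,0.981,0],-1],[[-0.73,0,0.086],[0,0.981,0],-1],[[-0.73,0,0.086],[0,0.981,0],-1],[[-0.73,0,0.086],[0,0.981,0],-1],[[-0.73,0,0.086],[0,0.981,0],-1]]' >/dev/null
python3 -m inch '[[[-0.73,0,0.086],[0,0.981,0],-1],[[-0.73,0,0.086],[0,0.981,0],-1],[[-0.73,0,0.086],[0,0.981,0],-1],[[-0.73,0,0.086],[0,0.981,0],-1],[[-0.73,0,0.086],[0,0.981,0],-1]]'
python3 -m inch '[[[-0.73,0,0.086],[0,0.981,0],-1],[[-0.73,0,0.086],[0,0.981,0],-1],[[-0.73,0,0.086],[0,0.981,0],-1],[[-0.73,0,0.086],[0,0.981,0],-1],[[-0.73,0,0.086],[0,0.981,0],-1]]' >/dev/null
python3 -m inch '[[[-0.73,0,0.086],[0,0.981,0],-1],[[-0.73,0,0.086],[0,0.981,0],-1],[[-0.73,0,0.086],[0,0.981,0],-1],[[-0.73,0,0.086],[0,0.981,0],-1],[[-0.73,0,0.086],[0,0.981,0],-1]]'
python3 -m inch '[[[0,0,0],[0,0,0],-1]]' >/dev/null
python3 - <<'E'
from h import *
plan(tcp([546.6,74.7,34],tool(110,45)),n=6)
snap('wrist','w3')
for t in('tumbler','tumbler_base'):print(t,[(np.round(d['centre']).tolist(),round(d['conf'],2)) for d in bot.tip_of(t,'wrist')[:2]])
E
```

```text
clock: 17.02
position: [536.3, 102.0, 194.9]
orientation: [-3.142, -0.002, 1.92]
ft_force: [-0.3, -0.0, -0.9]
grip_width: 85.5
grip_force: 0.0
clock: 18.27
position: [579.9, -18.0, 129.5]
orientation: [-3.141, -0.787, 1.92]
ft_force: [0.2, 0.3, -0.8]
grip_width: 85.2
grip_force: 0.0
rows 6 [0.028, 0.009, 0.743] [-0.002, -0.002, -0.007]
tumbler [([556.0, 50.0, 37.0], 0.92)]
tumbler_base []
```

View pics/w3.png

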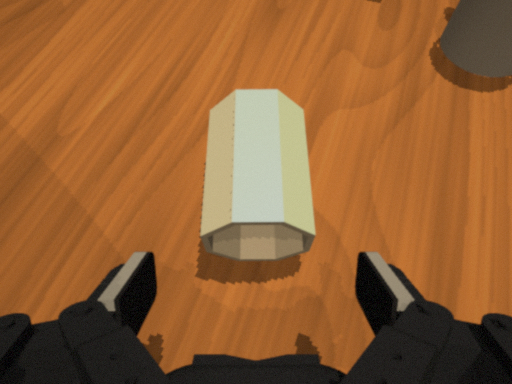

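The tumbler lies with its mouth toward the gripper (pixel (258,240)), centred between the fingers. The network puts the mouth at (556,50), which matches my prediction, so I'll go in and grip.

```bash
python3 -m inch '[[[0.028,0.008,0.743],[0,0,0],-1],[[0.028,0.008,0.743],[0,0,0],-1],[[0.028,0.008,0.743],[0,0,0],-1],[[0.028,0.008,0.743],[0,0,0],-1],[[0.028,0.008,0.743],[0,0,0],-1]]'
python3 -m inch '[[[0.028,0.008,0.743],[0,0,0],-1],[[0,0,0],[0,0,0],1],[[0,0,0],[0,0,0],1],[[0,0,0],[0,0,0],1],[[0,0,0],[0,0,0],1]]'
python3 -m inch '[[[0,0,0],[0,0,0],1],[[0.3,0,-0.3],[0,0,0],1],[[0.6,0,-0.6],[0,0,0],1],[[0.6,0,-0.6],[0,0,0],1],[[0.6,0,-0.6],[0,0,0],1]]'
python3 -m inch '[[[0.6,0,-0.6],[0,0,0],1],[[0.6,0,-0.6],[0,0,0],1]]'
python3 - <<'E'
from h import *
T=cur();ax=T[:3,:3].T@np.array([np.cos(np.radians(110)),np.sin(np.radians(110)),0]) # base direction in tool
for psi in(70,80,90):
  R=tool(psi,-45);G=[527,-165,8+69+45]
  print(psi);B=plan(tcp(G,R));print(B[:3,3])
  L=np.real(logm(np.linalg.inv(T)@B));lo=[]
  for k in np.linspace(0,1,13):
    P=(T@expm(L*k)).real;g=P[:3,3]+47*P[:3,2];a=P[:3,:3]@ax
    lo.append(round(g[2]+69*a[2]-36*np.sqrt(max(0,1-a[2]**2))))
  print(lo)
E
```

```text
clock: 19.18
position: [561.6, 34.8, 78.5]
orientation: [-3.141, -0.785, 1.92]
ft_force: [-0.4, 0.6, -0.2]
grip_width: 85.3
grip_force: 0.0
clock: 19.8
position: [558.6, 43.9, 69.3]
orientation: [3.141, -0.784, 1.92]
ft_force: [0.0, 0.8, -1.4]
grip_width: 65.6
grip_force: 44.3
clock: 20.42
position: [558.6, 44.2, 130.5]
orientation: [3.14, -0.784, 1.921]
ft_force: [0.6, -0.3, -1.4]
grip_width: 65.4
grip_force: 44.4
clock: 20.68
position: [558.4, 44.3, 163.8]
orientation: [3.141, -0.784, 1.92]
ft_force: [0.6, 0.6, -1.0]
grip_width: 65.4
grip_force: 44.4
70
rows 22 [-0.457, -0.05, 0.011] [0.0, -0.852, 0.439]
[ 538.36670384 -133.77023785  155.23401872]
[95, 71, 49, 32, 17, 7, 1, -1, 2, 9, 20, 35, 53]
80
rows 21 [-0.463, -0.101, 0.014] [0.0, -0.911, 0.345]
[ 532.77102679 -132.2708807   155.23401872]
[95, 71, 50, 32, 18, 8, 2, 1, 3, 10, 20, 35, 53]
90
rows 21 [-0.445, -0.149, 0.014] [0.0, -0.924, 0.23]
[ 527.         -131.76598128  155.23401872]
[95, 71, 50, 33, 19, 9, 4, 2, 4, 11, 21, 35, 53]
```

```bash
python3 -m inch '[[[0.7,0,-0.7],[0,0,0],1],[[0.7,0,-0.7],[0,0,0],1],[[0.6,0,-0.6],[0,0,0],1]]'
python3 - <<'E'
from h import *
T=cur();ax=T[:3,:3].T@np.array([np.cos(np.radians(110)),np.sin(np.radians(110)),0])
for psi in(80,):
  R=tool(psi,-45);G=[527,-165,8+69+60]
  B=plan(tcp(G,R));print(B[:3,3])
  L=np.real(logm(np.linalg.inv(T)@B));lo=[]
  for k in np.linspace(0,1,13):
    P=(T@expm(L*k)).real;g=P[:3,3]+47*P[:3,2];a=P[:3,:3]@ax
    lo.append(round(g[2]+69*a[2]-36*np.sqrt(max(0,1-a[2]**2))))
  print(lo)
E
```

```text
clock: 21.05
position: [558.4, 44.3, 220.6]
orientation: [3.141, -0.784, 1.92]
ft_force: [0.3, 0.3, -0.9]
grip_width: 65.7
grip_force: 44.4
rows 21 [-0.467, -0.086, 0.123] [0.001, -0.911, 0.345]
[ 532.77102679 -132.2708807   170.23401872]
[151, 125, 100, 79, 62, 48, 38, 33, 31, 34, 42, 53, 68]
```

```bash
python3 -m inch '[[[-0.467,-0.086,0.123],[0,-0.911,0.345],1],[[-0.467,-0.086,0.123],[0,-0.911,0.345],1],[[-0.467,-0.086,0.123],[0,-0.911,0.345],1],[[-0.467,-0.086,0.123],[0,-0.911,0.345],1],[[-0.467,-0.086,0.123],[0,-0.911,0.345],1]]' >/dev/null
python3 -m inch '[[[-0.467,-0.086,0.123],[0,-0.911,0.345],1],[[-0.467,-0.086,0.123],[0,-0.911,0.345],1],[[-0.467,-0.086,0.123],[0,-0.911,0.345],1],[[-0.467,-0.086,0.123],[0,-0.911,0.345],1],[[-0.467,-0.086,0.123],[0,-0.911,0.345],1]]'
python3 -m inch '[[[-0.467,-0.086,0.123],[0,-0.911,0.345],1],[[-0.467,-0.086,0.123],[0,-0.911,0.345],1],[[-0.467,-0.086,0.123],[0,-0.911,0.345],1],[[-0.467,-0.086,0.123],[0,-0.911,0.345],1],[[-0.467,-0.086,0.123],[0,-0.911,0.345],1]]' >/dev/null
python3 -m inch '[[[-0.467,-0.086,0.123],[0,-0.911,0.345],1],[[-0.467,-0.086,0.123],[0,-0.911,0.345],1],[[-0.467,-0.086,0.123],[0,-0.911,0.345],1],[[-0.467,-0.086,0.123],[0,-0.911,0.345],1],[[-0.467,-0.086,0.123],[0,-0.911,0.345],1]]' >/dev/null
python3 -m inch '[[[-0.467,-0.086,0.123],[0,-0.911,0.345],1],[[0,0,0],[0,0,0],1]]'
python3 - <<'E'
from h import *
print(bot.get_state()['joint_pos'])
T=cur();print('g',T[:3,3]+47*T[:3,2])
a=snap('scene','s4');b=snap('side','s5')
cv2.imwrite('pics/c4.png',np.hstack([cv2.resize(a[110:270,130:290],(400,400)),cv2.resize(b[100:260,200:360],(400,400))])[:,:,::-1])
for c in('scene','side'):
  for t in('tumbler','tumbler_base','coaster_top','coaster'):print(c,t,[(np.round(d['centre']).tolist(),round(d['conf'],2)) for d in bot.tip_of(t,c)[:2]])
plan(tcp([527,-165,80],tool(80,-45)))
E
```

```text
clock: 22.3
position: [554.8, -30.3, 159.2]
orientation: [-3.033, -0.036, 1.667]
ft_force: [0.4, -0.2, -0.6]
grip_width: 65.5
grip_force: 44.4
clock: 23.8
position: [532.8, -132.0, 168.7]
orientation: [-3.141, 0.784, 1.396]
ft_force: [-0.5, 0.7, -1.2]
grip_width: 65.6
grip_force: 44.5
[-0.04391264  0.29874401  1.52674354 -0.7790006   1.48164954  0.27163438]
g [ 526.96807577 -164.62546228  135.37036203]
scene tumbler [([529.0, -164.0, 163.0], 0.95)]
scene tumbler_base [([529.0, -165.0, 64.0], 0.93)]
scene coaster_top [([524.0, -162.0, 8.0], 0.67), ([718.0, -14.0, 2.0], 0.25)]
scene coaster [([526.0, -168.0, -2.0], 0.86)]
side tumbler []
side tumbler_base []
side coaster_top [([526.0, -166.0, 8.0], 0.73)]
side coaster [([528.0, -162.0, -2.0], 0.96)]
rows 3 [0.653, -0.002, 0.656] [0.001, -0.004, 0.0]
```

View pics/c4.png

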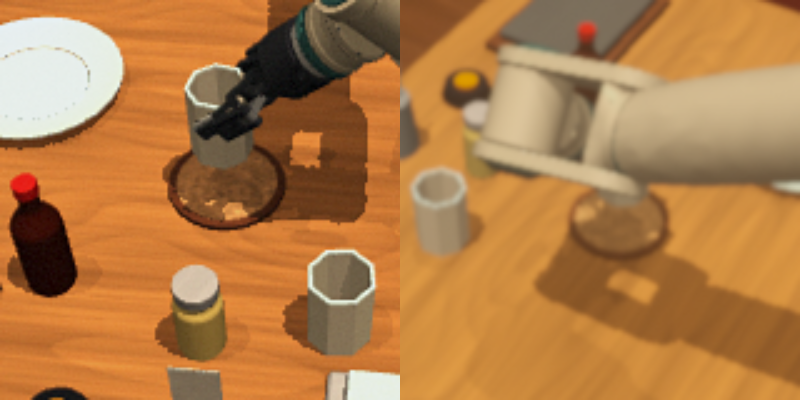

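The tumbler hangs mouth-up over the coaster, with its base at (529,-165,~65). I'll lower it about 58 mm, slowing near contact.

```bash
python3 -m inch '[[[0.5,0,0.5],[0,0,0],1],[[0.5,0,0.5],[0,0,0],1],[[0.5,0,0.5],[0,0,0],1],[[0.2,0,0.2],[0,0,0],1],[[0,0,0],[0,0,0],1]]'
python3 -m inch '[[[0.07,0,0.07],[0,0,0],1],[[0,0,0],[0,0,0],1]]'
python3 -m inch '[[[0.07,0,0.07],[0,0,0],1],[[0,0,0],[0,0,0],1]]'
```

```text
clock: 24.92
position: [532.7, -132.2, 120.1]
orientation: [-3.14, 0.785, 1.398]
ft_force: [-0.3, 0.1, -1.5]
grip_width: 65.6
grip_force: 44.5
clock: 25.18
position: [533.1, -132.2, 119.0]
orientation: [3.14, 0.785, 1.396]
ft_force: [0.4, 0.7, -1.4]
grip_width: 65.5
grip_force: 44.5
clock: 25.42
position: [532.8, -132.2, 116.6]
orientation: [3.142, 0.785, 1.397]
ft_force: [0.0, -1.1, -1.3]
grip_width: 66.1
grip_force: 44.5
```

```bash
python3 -m inch '[[[0.1,0,0.1],[0,0,0],1],[[0,0,0],[0,0,0],1]]'
python3 -m inch '[[[0.06,0,0.06],[0,0,0],1],[[0,0,0],[0,0,0],1]]'
```

```text
clock: 25.68
position: [532.8, -132.2, 113.6]
orientation: [-3.141, 0.785, 1.397]
ft_force: [-0.5, 0.8, -0.9]
grip_width: 65.5
grip_force: 44.5
clock: 25.92
position: [532.8, -132.2, 112.0]
orientation: [-3.141, 0.785, 1.397]
ft_force: [-0.4, 0.1, -0.7]
grip_width: 65.8
grip_force: 44.5
```

```bash
python3 -m inch '[[[0.06,0,0.06],[0,0,0],1],[[0,0,0],[0,0,0],1]]'
python3 -m inch '[[[0.04,0,0.04],[0,0,0],1],[[0,0,0],[0,0,0],1]]'
```

```text
clock: 26.18
position: [533.0, -132.2, 110.6]
orientation: [3.141, 0.785, 1.396]
ft_force: [-0.2, -0.3, 0.0]
grip_width: 65.7
grip_force: 44.5
clock: 26.42
position: [533.0, -132.2, 110.5]
orientation: [3.14, 0.786, 1.395]
ft_force: [-3.9, 1.6, 7.6]
grip_width: 65.6
grip_force: 45.2
```

Contact at the expected height, so I'll release and back off along the fingers.

```bash
python3 -m inch '[[[0,0,0],[0,0,0],0.2],[[0,0,0],[0,0,0],-0.4],[[0,0,0],[0,0,0],-1],[[0,0,0],[0,0,0],-1],[[0,0,-0.3],[0,0,0],-1]]'
python3 -m inch '[[[0,0,-0.6],[0,0,0],-1],[[0,0,-1],[0,0,0],-1],[[0,0,-1],[0,0,0],-1],[[0,0,-1],[0,0,0],-1],[[0,0,-1],[0,0,0],-1]]'
python3 -m inch '[[[0,0,-1],[0,0,0],-1],[[0,0,-1],[0,0,0],-1],[[0,0,-0.5],[0,0,0],-1],[[0,0,0],[0,0,0],-1]]'
python3 - <<'E'
from h import *
a=snap('scene','s6');b=snap('side','s7')
cv2.imwrite('pics/c6.png',np.hstack([cv2.resize(a[100:300,120:320],(400,400)),cv2.resize(b[100:260,200:360],(400,400))])[:,:,::-1])
for t in('tumbler','tumbler_base','coaster_top'):print(t,[(np.round(d['centre']).tolist(),round(d['conf'],2)) for d in bot.tip_of(t,'scene')[:2]])
E
```

```text
clock: 27.05
position: [533.4, -128.0, 113.2]
orientation: [-3.14, 0.785, 1.397]
ft_force: [0.3, -0.1, -0.1]
grip_width: 85.4
grip_force: 0.0
clock: 27.68
position: [545.1, -62.8, 179.9]
orientation: [3.141, 0.785, 1.396]
ft_force: [0.2, 0.6, -0.3]
grip_width: 85.3
grip_force: 0.0
clock: 28.18
position: [551.3, -28.7, 214.5]
orientation: [3.14, 0.785, 1.396]
ft_force: [-0.1, 0.3, -0.7]
grip_width: 85.2
grip_force: 0.0
tumbler [([526.0, -164.0, 105.0], 0.74)]
tumbler_base [([524.0, -167.0, 5.0], 0.95)]
coaster_top [([527.0, -162.0, 9.0], 0.62)]
```

View pics/c6.png

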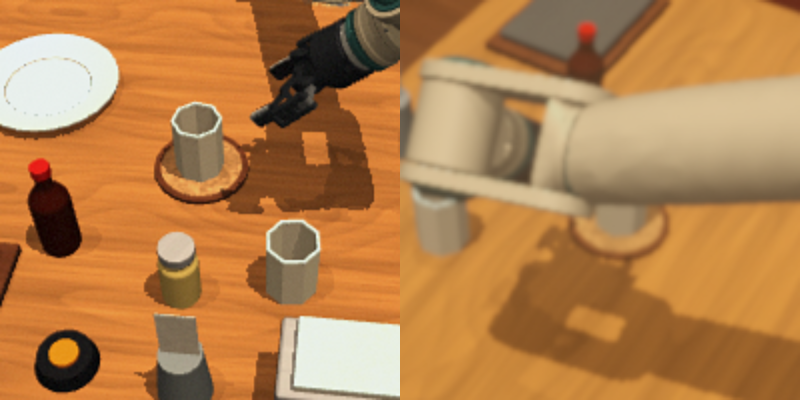

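The tumbler stands mouth-up, centred on the coaster (left crop, about (198,145)). The gripper is clear and the bystanders haven't moved.

```bash
python3 -c "from station import bot;print(bot.hand_in())"
```

```text
the job is handed in; nothing more can be done
None
```

The tumbler now stands mouth-up near the centre of the coaster with the gripper clear, the other items looked undisturbed, and I handed the job in at about 28 s of the 61 s allowed.

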